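# Cure a varnished horse: unlatch, load, shut, start

## Task

Put the plain red wooden horse into the curing box and start the cure: slide the box's yellow thumb latch aside so that the sprung amber cover pops open, stand the horse upright on the floor inside, and push the cover down again until the latch snaps shut over it. Only then, with the cover shut, push the green roller arm of the start switch sideways until it trips, and let it spring back. Leave the red stop switch untripped and do not shove or knock over the other horses, the jars, the bottle or the cup.

Things in the scene. Friction and masses are not known exactly. Their poses are not given: they have to be found in the camera images.
- curing_box: Grey open-topped box fixed to the table, outside 172 (its x) x 202 (its y) x 114 mm high, walls 6 mm, inner floor 6 mm above the table, inside 160 x 190 mm. Origin: centre of its underside, on the table. Its +y end carries the cover's hinge; its -y end carries a ledge 110 (x) x 64 (y) mm, top 112 mm above the table, with the latch on it.
- cover (a joint): Angle of the amber see-through flat cover (172 x 206 x 5 mm, lies on the rim), rad: 0 shut, 1.6 fully open, standing just past upright at the box's +y end. A spring drives it open within about 2 s whenever the latch does not hold it; 1 to 3 N near the free edge swing it shut, about 8 N below 0.1 rad, where it meets the latch's ramp. Pressed down to 0 it is caught (play below 0.02 rad).
- cover_hinge (a point): Middle of the cover's hinge line, at rim height (114 mm) and 103 mm from the box's centre towards its +y. Its axes move with the cover; shut, they equal the box's.
- cover_edge (a point): Middle of the cover's free edge, on its outer (top) face; 206 mm from the hinge. Moves with the cover. A steel striker sticks out 20 mm further from the middle of this edge; the latch snaps over it.
- latch (a joint): Slide of the yellow thumb latch (60 mm long, spring-returned, 2.5 N rising to 5 N), m: 0 home, 0.016 its end stop; it moves along the box's +x. The cover is let go from about 0.010. It stays free to spring back once the cover has risen.
- latch_grip (a point): Centre of the top of the latch's ribbed thumb grip, an upright block 18 (box x) x 30 (box y) x 24 mm tall; 150 mm above the table when home, 145 mm from the box's centre towards -y. The latch's flat plate, 60 x 34 mm, lies under the grip with its top 24 mm below this point. The cover's edge, when it rises, passes about 22 mm from the grip's near face.
- red_horse: Plain unpatterned red wooden horse, about 126 mm long, 40 mm wide and 100 mm tall, 0.12 to 0.25 kg, standing loose on four legs. Origin: on the underside between the feet, below the middle of the trunk; x towards its head, z up. Trunk: x -43 to +43, 40 mm wide (y), height 40 to 76 mm, flat sided, grip it there (58 mm up, across y). Neck and head rise from x = +30 to +83 mm, up to 100 mm. Feet reach x -42 to +42.
- start_switch: START limit switch fixed to the table: steel base plate 80 x 70 x 8 mm, grey housing with a green top (63 mm high), and a roller arm in front. Origin: centre of the underside. Its front, where the arm is, is its -x side; the arm swings sideways along its y.
- start_switch_arm (a joint): Angle of the start switch's arm, rad: 0 upright (spring-centred), swings to 0.9 either side, positive to the switch's +y. Trips at 0.5 either way, pushed at the roller with about 3.5 N. The pivot is 45 mm above the table and 50 mm below the roller's centre.
- start_switch_roller (a point): Centre of the green roller (24 mm diameter, 18 mm wide along the switch's x) at the arm's tip; 95 mm above the table when upright, 36 mm in front of (-x) the switch's origin.
- stop_switch: STOP limit switch, the same in every size but with a red top and a red roller. To be left untripped.
- stop_switch_arm (a joint): Angle of the stop switch's arm, as for the start switch.
- stop_switch_roller (a point): Centre of the red roller of the stop switch.
- black_horse: Black patterned wooden horse, the same shape and frame as the red one, standing loose. A bystander.
- white_horse: White patterned wooden horse, 80 mm tall, standing loose. A bystander. Origin between its feet.
- paint_jar: Paint jar with a red cap, 52 mm in diameter, 62 mm tall, loose. A bystander. Origin at its underside's centre.
- blue_jar: Paint jar with a blue cap, 52 mm in diameter, 62 mm tall, loose. A bystander. Origin at its underside's centre.
- pump_bottle: Bottle with a black cap, 60 mm in diameter, 140 mm tall, loose. A bystander. Origin at its underside's centre.
- water_cup: Aluminium cup, 70 mm in diameter, 85 mm tall, loose. A bystander. Origin at its underside's centre.

How it is judged:
On the way, in this order (a step that is already met when the one before it is completed fails the run):
1. the cover has sprung open (value of joint cover above 1.2 rad), for 0.1 s.
2. the red horse stands upright on the floor of the box, let go, the cover still open (z of red_horse in the frame of curing_box between 0 and 0.016 m and x of red_horse in the frame of curing_box between -0.075 and 0.075 m and y of red_horse in the frame of curing_box between -0.09 and 0.09 m and angle between red_horse's own z axis and vertical below 0.15 rad and value of joint cover above 0.6 rad and contact force between the fingers and red_horse below 0.1 N and linear speed of red_horse below 0.03 m/s), for 0.2 s.
3. the cover is shut and held by the latch alone (value of joint cover below 0.04 rad and value of joint latch below 0.004 m and z of red_horse in the frame of curing_box between 0 and 0.016 m and x of red_horse in the frame of curing_box between -0.075 and 0.075 m and y of red_horse in the frame of curing_box between -0.09 and 0.09 m and angle between red_horse's own z axis and vertical below 0.15 rad and contact force between each of the arm, the fingers and cover below 0.1 N), for 0.2 s.
4. the start switch's roller arm is pushed aside until it trips, 0.5 rad either way ((value of joint start_switch_arm above 0.5 rad or value of joint start_switch_arm below -0.5 rad)), for 0.1 s.
At the end, for the whole second after the job is handed in: The red horse stands upright (within 0.15 rad) and at rest on the floor inside the curing box, the cover is shut (below 0.04 rad) with the latch home (within 4 mm), and both switches' arms have sprung back upright (within 0.1 rad) (z of red_horse in the frame of curing_box between 0 and 0.016 m and x of red_horse in the frame of curing_box between -0.075 and 0.075 m and y of red_horse in the frame of curing_box between -0.09 and 0.09 m and angle between red_horse's own z axis and vertical below 0.15 rad and value of joint cover below 0.04 rad and value of joint latch below 0.004 m and linear speed of red_horse below 0.02 m/s and value of joint start_switch_arm between -0.1 and 0.1 rad and value of joint stop_switch_arm between -0.1 and 0.1 rad); the robot touches nothing.
It fails at once if the stop switch's arm is pushed beyond 0.4 rad (value of joint stop_switch_arm above 0.4 rad or value of joint stop_switch_arm below -0.4 rad).
It fails at once if the start switch is tripped (0.5 rad) while the cover is open (above 0.1 rad) ((value of joint start_switch_arm above 0.5 rad or value of joint start_switch_arm below -0.5 rad) and value of joint cover above 0.1 rad).
It fails at once if another horse, a jar, the bottle or the cup is shoved more than 40 mm or tipped beyond 0.5 rad (distance of any of black_horse, white_horse, paint_jar, blue_jar, pump_bottle, water_cup from where it was at the start of the episode above 0.04 m or angle between any of black_horse, white_horse, paint_jar, blue_jar, pump_bottle, water_cup's own z axis and vertical above 0.5 rad).
It also fails if it takes over 72 s, if anything falls off the work surface, if the arm or the gripper's body presses on something with over 40 N, if the wrist force passes 120 N, or if a joint passes its speed limit or range.

## Robot

A 7-joint arm with a two-finger parallel gripper is mounted at the origin on the work surface. World frame = base frame: x ahead of the robot, y to its left, z up, the work surface at z = 0. Lengths are in m, angles in rad, forces in N, time in s.
With the tool pointing down it reaches from about 0.4 to 0.9 m from the base axis. Payload 5.6 kg.
Tool frame: the origin (TCP) lies at the very end of the fingers, on their centre line; the grasp point (between the pads) lies manip.tcp_to_grasp behind it (manip.tcp_to_grasp is the distance from the TCP to the grasp point, in m); z points along the fingers, y is the line along which they close (so a half turn about z gives the same grasp; the last joint's range is limited). The gripper opens to 92 mm and grips with 3 to 60 N. Pads are 20 mm wide; open, the fingers measure 128 mm over their backs; the gripper's body (75 mm by 189 mm) begins 69 mm behind the grasp point.
Start: joints at [-1.279, 0.468, -0.012, 1.603, 0.006, 1.071, -0.056], TCP at [0.214, 0.614, 0.215] pointing down, gripper open.
Joint ranges: [-2.53, 2.53], [-0.31, 2.02], [-1.57, 1.55], [0.28, 2.44], [-1.29, 4.43], [0.15, 1.84], [-2.92, 2.92]. Speed limits (rad/s): [2.57, 2.57, 3.14, 3.14, 3.14, 3.14, 3.14].

## Interface

Orientations are given as a unit quaternion [w, x, y, z].
In Python, from bench import manip gives the robot as it stands.
- The arm moves only by the shell command python3 -m jog 'ROWS' [OPENING] [FORCE]. ROWS is text: rows parted by semicolons, each of 6 numbers parted by spaces: the shift along the tool's x, y, z in mm, then the turn, a rotation vector about the tool's x, y, z in rad. A call has 1 to 20 rows; each row shifts and turns the commanded pose from where the row before left it, along the tool's axes as they then stand; what a row does not reach is not made up. A row lasts 1/8 s, in which the tool goes at most 62.5 mm and 10.7 degrees, less where a joint would pass 70% of its speed; a pose out of reach is approached as far as the arm can. A call with a gripper value outside its range is refused whole. OPENING is the finger opening in mm, from 0 to 91.9, set as the call begins (- or left out, the last holds). The fingers move at their own pace and stop on an object; FORCE is the grip in N (left out, the last holds). Time passes only in rows, so rows that do not move let the fingers close. It gives the time, the measured TCP pose, the force, the opening and the grip force at its end, in the units of the state.
- manip.get_obs(): the state, without advancing time (a new reading comes with each control period).
- manip.get_image(name): name is "scene" or "top" or "wrist"; returns a dict with "frame" (384x512x3 uint8, red, green, blue), "depth" (384x512 float32, m along the optical axis (not along the pixel's ray), 0 where there is no reading), "mtx" (3x3 intrinsics, pixels), "dist_coeffs" ([k1, k2, p1, p2, k3] as OpenCV has them; the pictures are not rectified), "extrinsics" (4x4, takes a point from camera to world coordinates); the wrist camera has in their place "hand_eye" (4x4, takes a point from camera to tool coordinates, whose origin is the TCP and whose axes are the flange's). Camera axes: x right, y up, looking along -z (the intrinsics and any distortion apply to the point x, -y, -z); pixel columns grow to the right and rows downward; lengths in m; the calibration is good to about 2 mm. A picture is of the moment at which its call begins: read the wrist's pose just before it.
- manip.sign_off(): hands the job in; it is judged then, once.
The state is a dict: "t": time; "q": joint angles; "qvel": joint speeds; "joint_torque": joint torques, N m; "position": TCP position; "tcp_rot": TCP orientation; "contact_force": force on the tool from outside, world axes, zero at the start; "wrist_torque": the same for the moment, N m; "finger_gap": opening from 0.0 (shut) to 1.0 (fully open); "grip_force": force on a finger pad.
Only numpy, scipy, OpenCV 4.12 (cv2) and the standard library are available. Lean on these libraries where they do the work, as an engineer would, in place of code of your own. Each camera call takes 0.05 s, during which the arm holds its last target. There are 200 camera calls.

## Working session

There is one attempt and no reset: what is moved stays moved. The work goes in short steps, Python scripts to look and compute and a shell command to move; the robot and the scene stay as the last step left them, time stands still between calls to the robot, and variables do not carry over. Pictures are saved under pics/ and viewed, at most 10 in all, crops included, and the job is handed in when it is done.

```bash
ls; mkdir -p pics; cat > h.py <<'E'
import numpy as np, cv2
from bench import manip
from scipy.spatial.transform import Rotation as R
def T():
    o=manip.get_obs(); q=o["tcp_rot"]; M=np.eye(4); M[:3,:3]=R.from_quat([q[1],q[2],q[3],q[0]]).as_matrix(); M[:3,3]=o["position"]; return M
def grab(n):
    M=T(); im=manip.get_image(n)
    im["E"]=im["extrinsics"] if "extrinsics" in im else M@im["hand_eye"]
    return im
def cloud(im):
    h,w=im["depth"].shape; u,v=np.meshgrid(np.arange(w),np.arange(h))
    p=cv2.undistortPoints(np.stack([u,v],-1).reshape(-1,1,2).astype(np.float64),im["mtx"],im["dist_coeffs"]).reshape(h,w,2)
    d=im["depth"]; c=np.stack([p[...,0]*d,-p[...,1]*d,-d],-1)
    return c@im["E"][:3,:3].T+im["E"][:3,3]
def ray(im,u,v):
    p=cv2.undistortPoints(np.array([[[u,v]]],float),im["mtx"],im["dist_coeffs"]).ravel()
    return im["E"][:3,3], im["E"][:3,:3]@np.array([p[0],-p[1],-1])
def atz(im,u,v,z):
    o,d=ray(im,u,v); return o+d*(z-o[2])/d[2]
def save(im,n): cv2.imwrite(f"pics/{n}.png",cv2.cvtColor(im["frame"],cv2.COLOR_RGB2BGR))
E
python3 - <<'E'
from h import *
import pickle
o=manip.get_obs(); print(o); print(T().round(3), manip.tcp_to_grasp)
a=grab("top"); b=grab("scene")
pickle.dump((a,b),open("im0.pkl","wb"))
both=[cv2.cvtColor(x["frame"],cv2.COLOR_RGB2BGR) for x in (a,b)]
cv2.imwrite("pics/top0.png",cv2.resize(both[0],(768,576))); cv2.imwrite("pics/scene0.png",cv2.resize(both[1],(768,576)))
for x in(a,b): print(x["E"].round(3),x["mtx"],x["dist_coeffs"],(x["depth"]>0).mean())
E
```

```text
pics
{'t': 0.0, 'q': array([-1.27900285,  0.46834219, -0.01158331,  1.60360796,  0.00602361,
        1.07138832, -0.05631778]), 'qvel': array([ 1.11382046e-04,  3.71605390e-04,  9.83585122e-06,  3.58405439e-04,
       -1.53607511e-03, -7.12359596e-04, -1.21182189e-03]), 'joint_torque': array([-6.82355335e-06, -5.20563841e+01, -1.27531783e-02, -2.43750662e+01,
       -5.67148626e-02,  1.72279141e-02,  1.61615549e-04]), 'position': array([0.21346963, 0.61334297, 0.21366953]), 'tcp_rot': array([-6.79204029e-05,  1.66659332e-01,  9.86014165e-01, -8.53383145e-04]), 'contact_force': array([ 0.83718006, -0.12075134, -0.38838618]), 'wrist_torque': array([ 0.01948223,  0.02814094, -0.03730765]), 'grip_force': 0.0, 'finger_gap': 0.9995675749095044}
[[-0.944  0.329 -0.     0.213]
 [ 0.329  0.944 -0.002  0.613]
 [-0.    -0.002 -1.     0.214]
 [ 0.     0.     0.     1.   ]] 0.0187
[[-0.014  0.993 -0.121  0.441]
 [-1.    -0.014  0.    -0.022]
 [-0.002  0.121  0.993  1.217]
 [ 0.     0.     0.     1.   ]] [[441.34654041   0.         253.80358631]
 [  0.         441.34654041 190.33389234]
 [  0.           0.           1.        ]] [-0.12765086  0.          0.          0.          0.        ] 0.9958902994791666
[[ 0.591 -0.697  0.407  1.033]
 [ 0.807  0.507 -0.303 -0.32 ]
 [ 0.005  0.507  0.862  1.059]
 [ 0.     0.     0.     1.   ]] [[402.70344799   0.         250.4556169 ]
 [  0.         402.70344799 187.82749056]
 [  0.           0.           1.        ]] [-0.13995369  0.          0.          0.          0.        ] 0.9961039225260416
```

View pics/top0.png

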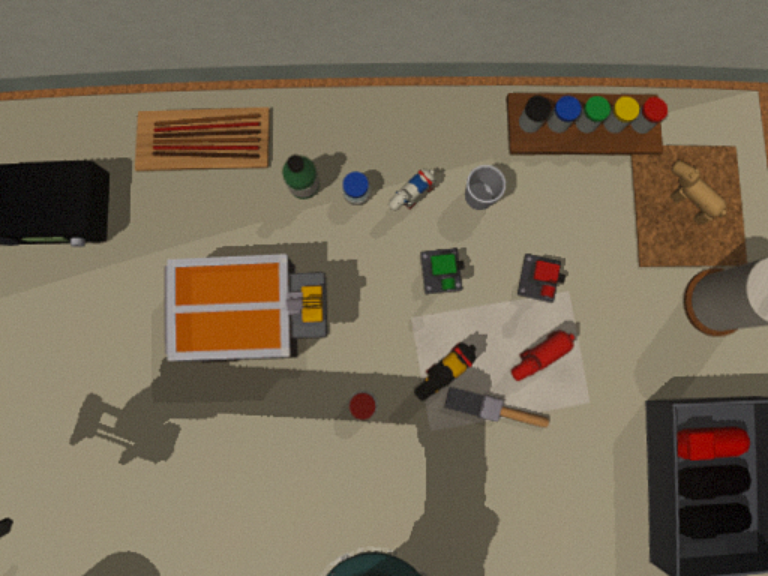

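View pics/scene0.png

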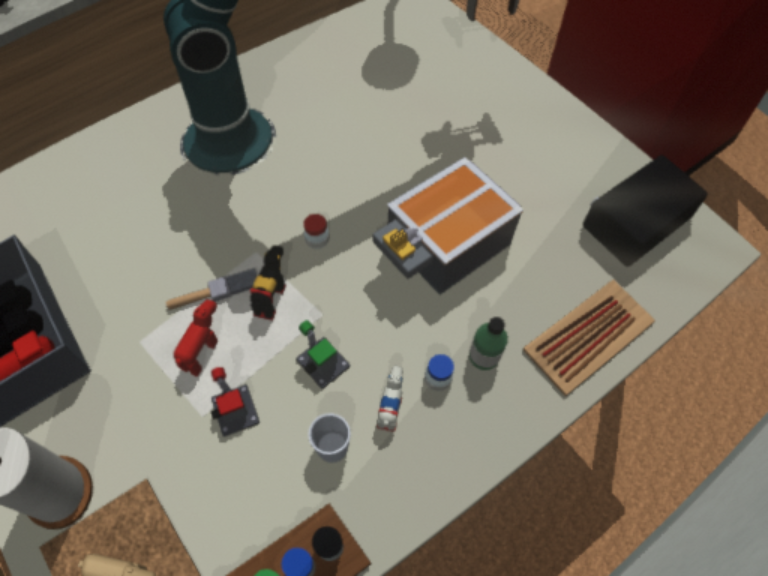

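Top view (768x576 scale): the box is at about (228,307), its latch at (312,303) and its hinge at the left (+y). The red horse is at (545,357) with its head at lower left. The green switch is at (441,270) with its roller near (448,284); the red switch is at (541,277), and the black horse at (447,370). The scene view agrees.

```bash
cat > m.py <<'E'
from h import *
import pickle
ims=dict(zip(("top","scene"),pickle.load(open("im0.pkl","rb"))))
def mask(f,c):
    H=cv2.cvtColor(f,cv2.COLOR_RGB2HSV).astype(int); h,s,v=H[...,0],H[...,1],H[...,2]
    return {"red":((h<8)|(h>172))&(s>150)&(v>60),"green":(h>45)&(h<75)&(s>140)&(v>50),"yellow":(h>18)&(h<32)&(s>150)&(v>90),"orange":(h>8)&(h<18)&(s>150)}[c]
def inbox(P,b): return (P[...,0]>b[0])&(P[...,0]<b[1])&(P[...,1]>b[2])&(P[...,1]<b[3])&(P[...,2]>b[4])&(P[...,2]<b[5])
for n,im in ims.items():
    P=cloud(im); im["P"]=P; f=im["frame"]
    # coarse from top picture
if __name__=="__main__":
    t=ims["top"]
    for nm,(u,v) in dict(box=(228,307),latch=(312,303),horse=(545,357),gs=(441,270),rs=(541,277),black=(447,370),redjar=(362,405),blue=(355,185),white=(413,190),cup=(486,186),bottle=(298,175),gr=(448,284),rr=(548,292)).items():
        print(nm,t["P"][int(v/1.5),int(u/1.5)].round(3))
    for n,im in ims.items():
        P=im["P"]; print(n)
        # table offset
        print(" table z",np.median(P[(np.abs(P[...,2])<.01)&inbox(P,(.3,.7,-.4,.5,-1,1))][:,2]).round(4))
        for c in("red","green","yellow"):
            m=mask(im["frame"],c)&inbox(P,(.2,.8,-.4,.4,.02,.2))
            k,l,st,ce=cv2.connectedComponentsWithStats(m.astype(np.uint8))
            for i in range(1,k):
                if st[i,4]>12:
                    q=P[l==i]; print(" ",c,st[i,4],ce[i].round(1),"mean",q.mean(0).round(4),"ext",np.percentile(q,[3,97],axis=0).round(3).tolist())
E
python3 m.py
```

```text
box [0.544 0.235 0.117]
latch [0.545 0.09  0.146]
horse [ 0.452 -0.305  0.071]
gs [ 0.608 -0.128  0.064]
rs [ 0.595 -0.305  0.061]
black [ 0.434 -0.134  0.075]
redjar [0.375 0.014 0.062]
blue [0.766 0.024 0.059]
white [ 0.757 -0.081  0.059]
cup [ 0.777 -0.224  0.   ]
bottle [0.773 0.121 0.107]
gr [ 0.578 -0.134  0.108]
rr [ 0.563 -0.306  0.105]
top
 table z -0.0007
  red 17 [283.5 118.2] mean [ 0.7776 -0.1048  0.0605] ext [[0.767, -0.114, 0.055], [0.791, -0.093, 0.064]]
  red 206 [364.1 180.8] mean [ 0.6036 -0.3161  0.0614] ext [[0.587, -0.338, 0.054], [0.621, -0.297, 0.066]]
  red 56 [364.9 193.5] mean [ 0.5649 -0.306   0.1039] ext [[0.556, -0.317, 0.098], [0.574, -0.296, 0.108]]
  red 597 [362.2 236.1] mean [ 0.4568 -0.3015  0.0769] ext [[0.422, -0.35, 0.06], [0.49, -0.251, 0.096]]
  red 45 [308.3 237. ] mean [ 0.457  -0.1608  0.0748] ext [[0.441, -0.173, 0.067], [0.472, -0.148, 0.079]]
  red 230 [241.2 270.4] mean [0.3733 0.0138 0.0604] ext [[0.354, -0.004, 0.056], [0.393, 0.032, 0.065]]
  green 203 [295.2 175.9] mean [ 0.619  -0.1321  0.0622] ext [[0.603, -0.153, 0.058], [0.635, 
[... 624 characters left out ...]
 ext [[0.429, -0.353, 0.032], [0.498, -0.254, 0.097]]
  red 44 [145.1 248.4] mean [ 0.5686 -0.308   0.1045] ext [[0.561, -0.317, 0.098], [0.576, -0.3, 0.109]]
  red 202 [152.7 267.8] mean [ 0.6075 -0.3178  0.0629] ext [[0.59, -0.338, 0.059], [0.623, -0.298, 0.067]]
  green 26 [203.6 217.3] mean [ 0.5831 -0.1383  0.106 ] ext [[0.577, -0.145, 0.102], [0.589, -0.131, 0.11]]
  green 154 [214.  234.3] mean [ 0.6222 -0.1351  0.0634] ext [[0.607, -0.153, 0.059], [0.637, -0.117, 0.066]]
  yellow 186 [265.7 162.2] mean [0.5538 0.0886 0.1328] ext [[0.523, 0.077, 0.121], [0.577, 0.105, 0.153]]
  yellow 105 [176.4 188.4] mean [ 0.4468 -0.1457  0.0767] ext [[0.431, -0.162, 0.069], [0.463, -0.129, 0.081]]
```

```bash
cat > m2.py <<'E'
from m import *
def rect(q):
    (c,s,a)=cv2.minAreaRect((q[:,:2]*1000).astype(np.float32)); return np.round(c,1),np.round(s,1),round(a,1)
for n,im in ims.items():
    P=im["P"];f=im["frame"]; print(n)
    g=P[mask(f,"yellow")&inbox(P,(.48,.62,.05,.14,.142,.16))]; print(" grip",g.mean(0).round(4),rect(g),len(g))
    pl=P[mask(f,"yellow")&inbox(P,(.48,.62,.05,.14,.115,.14))]; print(" plate",pl.mean(0).round(4),rect(pl))
    b=P[inbox(P,(.4,.7,.08,.4,.106,.125))]; 
    (c,s,a)=rect(b); print(" box+ledge",c,s,a)
    H=P[mask(f,"red")&inbox(P,(.4,.52,-.38,-.23,.025,.2))]
    tr=H[(H[:,2]>.066)&(H[:,2]<.082)]; print(" trunk",tr.mean(0).round(4),rect(tr), "topz",np.percentile(tr[:,2],50).round(4))
    hd=H[H[:,2]>.086]; print(" head",hd.mean(0).round(4),hd[:,2].max().round(3))
    d=hd.mean(0)-tr.mean(0); print(" heading",np.degrees(np.arctan2(d[1],d[0])).round(1))
    uv=cv2.fitLine((tr[:,:2]).astype(np.float32),cv2.DIST_L2,0,.01,.01).ravel(); print(" axis",np.degrees(np.arctan2(uv[1],uv[0])).round(1))
    for c,bx in(("green",(.59,.65,-.17,-.1,.05,.07)),("red",(.57,.65,-.36,-.28,.05,.07))):
        q=P[mask(f,c)&inbox(P,bx)]; print(" sw",c,rect(q))
    # wall edges
    b=P[inbox(P,(.4,.7,.14,.36,.108,.122))]; print(" box",rect(b))
    xs=[]; ys=np.arange(.15,.33,.01)
    lo=[b[np.abs(b[:,1]-y)<.006][:,0].min() for y in ys]; hi=[b[np.abs(b[:,1]-y)<.006][:,0].max() for y in ys]
    print(" edges lo",np.polyfit(ys-.235,lo,1).round(4),"hi",np.polyfit(ys-.235,hi,1).round(4), "ymax",b[:,1].max().round(4))
E
python3 m2.py
```

```text
top
 grip [0.5458 0.0922 0.148 ] (array([546. ,  91.4]), array([27.3, 17.3]), 89.9) 57
 plate [0.5445 0.0936 0.1248] (array([546.,  94.]), array([58.5, 32.8]), 0.5)
 box+ledge [543.4 212. ] [173.  264.8] 1.2
 trunk [ 0.4637 -0.3148  0.0738] (array([ 455.8, -301.4]), array([ 37.6, 129.6]), 28.8) topz 0.0737
 head [ 0.4376 -0.2712  0.0922] 0.103
 heading 121.0
 axis -59.1
 sw green (array([ 619.1, -132.2]), array([34.4, 42.6]), 6.6)
 sw red (array([ 604.2, -317.2]), array([41.3, 35.4]), 77.5)
 box (array([542.8, 241.8]), array([172.9, 205.1]), 1.2)
 edges lo [-0.0113  0.458 ] hi [-0.0206  0.6283] ymax 0.3452
scene
 grip [0.5488 0.0882 0.1503] (array([548.8,  90. ]), array([25.7, 16.5]), 89.3) 51
 plate [0.5557 0.0887 0.1262] (array([548.8,  92. ]), array([57.6, 32. ]), 4.2)
 box+ledge [544.9 211.5] [175.2 264.5] 1.2
 trunk [ 0.4701 -0.3167  0.0742] (array([ 457.2, -303.3]), array([ 36.3, 128.7]), 37.4) topz 0.0743
 head [ 0.4412 -0.2715  0.0924] 0.104
 heading 122.6
 axis -60.5
 sw green (array([ 621.9, -134.7]), array([31.9, 38.2]), 2.3)
 sw red (array([ 606.6, -317.4]), array([41.7, 34.2]), 79.8)
 box (array([544.3, 241.3]), array([175.2, 205. ]), 1.3)
 edges lo [-0.0256  0.4589] hi [-0.0215  0.6303] ymax 0.3448
```

```bash
cat > plan.py <<'E'
# plan.py x y z yawdeg(of tool y, world) n [tilt about tool x deg]
import sys
from h import *
from scipy.linalg import logm,expm
def target(x,y,z,yaw,tilt=0):
    a=np.radians(yaw); M=np.eye(4); Y=np.array([np.cos(a),np.sin(a),0]); Z=np.array([0,0,-1.])
    M[:3,:3]=np.stack([np.cross(Y,Z),Y,Z],1)@R.from_rotvec([np.radians(tilt),0,0]).as_matrix(); M[:3,3]=x,y,z; return M
a=[float(v) for v in sys.argv[1:]]
n=int(a[4]); G=target(*a[:4],*(a[5:])); M0=T(); rel=np.linalg.inv(M0)@G
S=expm(np.real(logm(rel))/n)
rv=R.from_matrix(S[:3,:3]).as_rotvec()
print("now",M0[:3,3].round(4),"rel mm",(rel[:3,3]*1000).round(1),"rotvec",R.from_matrix(rel[:3,:3]).as_rotvec().round(3))
print(n,"x row:",(S[:3,3]*1000).round(1),rv.round(4))
for k in (.25,.5,.75): print("  via",(M0@expm(np.real(logm(rel))*k))[:3,3].round(3))
E
python3 plan.py .508 .084 .190 1.2 12
```

```text
now [0.2135 0.6134 0.2137] rel mm [-452.1 -403.2   24.4] rotvec [-1.000e-03  1.000e-03  1.215e+00]
12 x row: [-52.9  -9.2   2. ] [-1.000e-04  1.000e-04  1.012e-01]
  via [0.345 0.522 0.208]
  via [0.444 0.395 0.202]
  via [0.5   0.244 0.196]
```

```bash
python3 -m jog '-52.9 -9.2 2 0 0 0.101;-52.9 -9.2 2 0 0 0.101;-52.9 -9.2 2 0 0 0.101;-52.9 -9.2 2 0 0 0.101;-52.9 -9.2 2 0 0 0.101;-52.9 -9.2 2 0 0 0.101;-52.9 -9.2 2 0 0 0.101;-52.9 -9.2 2 0 0 0.101;-52.9 -9.2 2 0 0 0.101;-52.9 -9.2 2 0 0 0.101;-52.9 -9.2 2 0 0 0.101;-52.9 -9.2 2 0 0 0.101;0 0 0 0 0 0;0 0 0 0 0 0' 0
python3 plan.py .508 .084 .132 1.2 4
python3 - <<'E'
from h import *
im=grab("wrist"); save(im,"w1")
E
```

```text
t: 1.85
position: [0.5084, 0.0852, 0.1905]
tcp_rot: [-0.0, 0.698, 0.716, 0.0]
contact_force: [-0.4, 0.1, 1.4]
finger_gap: 0.004
grip_force: 0.0
now [0.5084 0.0852 0.1905] rel mm [-1.3 -0.4 58.5] rotvec [-0.    -0.     0.004]
4 x row: [-0.3 -0.1 14.6] [-0.     -0.0001  0.0009]
  via [0.508 0.085 0.176]
  via [0.508 0.085 0.161]
  via [0.508 0.084 0.147]
```

View pics/w1.png

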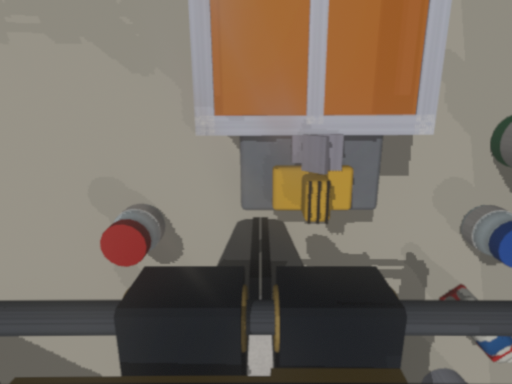

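The wrist view shows the closed fingertips at about (260,225), left of the yellow grip at (316,200), with the striker at (317,150). I'll lower beside the grip and push along +x.

```bash
python3 -m jog '0 0 14.6 0 0 0;0 0 14.6 0 0 0;0 0 14.6 0 0 0;0 0 14 0 0 0;0 0 0 0 0 0'; python3 -m jog '0 4 0 0 0 0;0 4 0 0 0 0;0 0 0 0 0 0;0 0 0 0 0 0';python3 -m jog '0 4 0 0 0 0;0 4 0 0 0 0;0 0 0 0 0 0;0 0 0 0 0 0'
```

```text
t: 2.52
position: [0.5076, 0.0843, 0.1314]
tcp_rot: [-0.001, 0.699, 0.715, -0.001]
contact_force: [-0.8, -0.0, 0.4]
finger_gap: 0.009
grip_force: 0.0
t: 3.02
position: [0.5165, 0.0848, 0.133]
tcp_rot: [0.0, 0.699, 0.716, 0.0]
contact_force: [-0.2, -0.2, 0.2]
finger_gap: 0.005
grip_force: 0.0
t: 3.52
position: [0.5245, 0.085, 0.1327]
tcp_rot: [0.0, 0.699, 0.715, 0.0]
contact_force: [0.2, 0.4, -0.5]
finger_gap: 0.001
grip_force: 0.0
```

```bash
python3 -m jog '0 4 0 0 0 0;0 4 0 0 0 0;0 0 0 0 0 0;0 0 0 0 0 0'; python3 -m jog '0 4 0 0 0 0;0 0 0 0 0 0;0 0 0 0 0 0';python3 -m jog '0 4 0 0 0 0;0 0 0 0 0 0;0 0 0 0 0 0'
```

```text
t: 4.03
position: [0.5325, 0.0852, 0.1327]
tcp_rot: [0.0, 0.699, 0.716, 0.0]
contact_force: [-2.1, -0.3, 1.0]
finger_gap: 0.006
grip_force: 1.2
t: 4.4
position: [0.5362, 0.0853, 0.1327]
tcp_rot: [-0.0, 0.699, 0.716, -0.0]
contact_force: [-4.5, -0.7, 1.8]
finger_gap: 0.002
grip_force: 2.2
t: 4.78
position: [0.5402, 0.0854, 0.1327]
tcp_rot: [-0.0, 0.699, 0.716, -0.0]
contact_force: [-4.5, -0.4, 2.2]
finger_gap: -0.0
grip_force: 2.5
```

```bash
python3 -m jog '0 2 0 0 0 0;0 2 0 0 0 0;0 0 0 0 0 0;0 0 0 0 0 0;0 0 0 0 0 0;0 0 0 0 0 0'
python3 - <<'E'
from h import *
im=grab("top"); P=cloud(im)
q=P[(P[...,0]>.45)&(P[...,0]<.65)&(P[...,1]>.1)&(P[...,1]<.4)&(P[...,2]>.16)]; print(len(q),q.min(0),q.max(0)) if len(q) else print("closed")
E
```

```text
t: 5.52
position: [0.5412, 0.0853, 0.1327]
tcp_rot: [-0.002, 0.699, 0.716, -0.002]
contact_force: [-13.9, -0.9, 10.2]
finger_gap: 0.005
grip_force: 7.2
3578 [0.45000287 0.10000097 0.16005123] [0.633928   0.35605825 0.59849702]
```

```bash
python3 - <<'E'
from h import *
im=grab("scene"); cv2.imwrite("pics/s2.png",cv2.cvtColor(im["frame"],cv2.COLOR_RGB2BGR)[40:240,180:430])
E
python3 -m jog '0 0 0 0 0 0;0 0 0 0 0 0;0 0 0 0 0 0;0 0 0 0 0 0'
```

```text
t: 6.12
position: [0.5412, 0.0853, 0.1326]
tcp_rot: [-0.003, 0.699, 0.716, -0.002]
contact_force: [-13.3, -1.2, 10.0]
finger_gap: 0.006
grip_force: 7.2
```

View pics/s2.png

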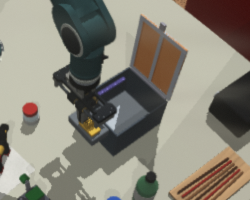

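The cover is standing open. I'll retreat and move above the horse.

```bash
python3 -m jog '0 -12 0 0 0 0;0 -12 -20 0 0 0;0 0 -50 0 0 0;0 0 -40 0 0 0;0 0 0 0 0 0' 70; python3 plan.py .466 -.318 .24 30.5 8
```

```text
t: 6.75
position: [0.5241, 0.0853, 0.2465]
tcp_rot: [0.003, 0.699, 0.715, 0.005]
contact_force: [0.6, -0.2, 0.0]
finger_gap: 0.525
grip_force: 0.0
now [0.5241 0.0853 0.2465] rel mm [-401.8  -67.6    4.8] rotvec [ 0.011  0.    -0.509]
8 x row: [-47.6 -19.5   0.7] [ 0.0014  0.     -0.0636]
  via [ 0.49  -0.012  0.245]
  via [ 0.469 -0.113  0.243]
  via [ 0.461 -0.215  0.241]
```

```bash
python3 -m jog '-47.6 -19.5 0.7 0 0 -0.064;-47.6 -19.5 0.7 0 0 -0.064;-47.6 -19.5 0.7 0 0 -0.064;-47.6 -19.5 0.7 0 0 -0.064;-47.6 -19.5 0.7 0 0 -0.064;-47.6 -19.5 0.7 0 0 -0.064;-47.6 -19.5 0.7 0 0 -0.064;-47.6 -19.5 0.7 0 0 -0.064;0 0 0 0 0 0;0 0 0 0 0 0;0 0 0 0 0 0' 70
cat > wm.py <<'E'
from m import *
def rect(q):
    (c,s,a)=cv2.minAreaRect((q[:,:2]*1000).astype(np.float32)); return np.round(c,1),np.round(s,1),round(a,1)
im=grab("wrist"); P=cloud(im); f=im["frame"]
m=mask(f,"red")&inbox(P,(.38,.54,-.40,-.2,.025,.2)); H=P[m]
v,u=np.nonzero(m); print("now",T()[:3,3].round(4),"pix",u.min(),u.max(),v.min(),v.max(),len(u))
print("all",rect(H[H[:,2]>.05]),"zmax",H[:,2].max())
tr=H[(H[:,2]>.066)&(H[:,2]<.080)]; print("trunk",tr.mean(0).round(4),rect(tr),np.median(tr[:,2]))
hd=H[H[:,2]>.088]; print("head",hd.mean(0).round(4) if len(hd) else 0)
print("table",np.median(P[np.abs(P[...,2])<.01][:,2]))
import sys
if len(sys.argv)>1: save(im,sys.argv[1])
E
python3 wm.py w3; python3 -m jog '-40 0 0 0 0 0;-40 0 0 0 0 0;0 0 0 0 0 0;0 0 0 0 0 0'; python3 wm.py
```

```text
t: 8.12
position: [0.4638, -0.3166, 0.2368]
tcp_rot: [-0.0, 0.494, 0.87, 0.0]
contact_force: [-0.3, 0.3, 0.6]
finger_gap: 0.762
grip_force: 0.0
now [ 0.4638 -0.3167  0.237 ] pix 243 274 116 196 1278
all (array([ 453.7, -305.5]), array([26., 85.]), 45.1) zmax 0.10034149519482843
trunk [ 0.4605 -0.3121  0.0749] (array([ 460.5, -312.2]), array([26., 66.]), 45.1) 0.0751177455771142
head [ 0.432  -0.2798  0.095 ]
table -0.00011447568954633947
t: 8.68
position: [0.504, -0.3856, 0.2369]
tcp_rot: [-0.0, 0.494, 0.869, 0.0]
contact_force: [-0.5, -0.1, 0.3]
finger_gap: 0.763
grip_force: 0.0
now [ 0.504  -0.3855  0.2371] pix 245 268 0 124 20
all (array([ 447.8, -299.6]), array([  3.7, 110.9]), 20.7) zmax 0.08481021204469347
trunk [ 0.4658 -0.3501  0.0717] (array([ 465.8, -350.1]), array([4.1, 0. ]), 134.4) 0.07174206996704485
head 0
table -0.00012249927366486668
```

View pics/w3.png

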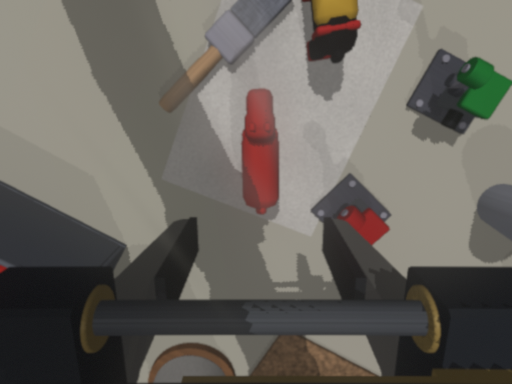

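The wrist view shows the red horse upright in the picture from (260,90) at the head to (262,210) at the tail, so the yaw matches. The measured axis disagrees with that, so I'll check the hand-eye axes.

```bash
python3 - <<'E'
from m import *
im=grab("wrist"); print(im["hand_eye"].round(4)); print(im["mtx"],im["dist_coeffs"]); P=cloud(im); f=im["frame"]
import pickle; pickle.dump((T(),im),open("w4.pkl","wb"))
save(im,"w4")
for (r,c) in ((40,255),(100,255),(60,262)): print(P[r,c],f[r,c],im["depth"][r,c])
for cc in("green","red"):
    m=mask(f,cc); k,l,st,ce=cv2.connectedComponentsWithStats(m.astype(np.uint8))
    for i in range(1,k):
        if st[i,4]>30: print(cc,st[i],ce[i].round(),P[l==i].mean(0).round(3))
E
```

```text
[[ 0.000e+00  9.650e-01  2.624e-01  7.380e-02]
 [ 1.000e+00 -0.000e+00 -0.000e+00 -2.000e-04]
 [-0.000e+00  2.624e-01 -9.650e-01 -1.697e-01]
 [ 0.000e+00  0.000e+00  0.000e+00  1.000e+00]]
[[327.1448673    0.         259.91799748]
 [  0.         327.1448673  186.35965992]
 [  0.           0.           1.        ]] [0.01413693 0.         0.         0.         0.        ]
[ 0.43754429 -0.28253588  0.09479461] [126  80  77] 0.28844538
[ 0.46322869 -0.3266056   0.0752902 ] [113  64  62] 0.32060453
[ 0.45039769 -0.29180502  0.07667217] [120  76  73] 0.30974194
green [ 471    0   41   35 1069] [494.  16.] [ 0.619 -0.145  0.063]
red [ 347  127   50   58 1527] [370. 156.] [ 0.593 -0.315  0.075]
red [   0  195   46   78 2346] [ 17. 233.] [ 0.306 -0.591  0.059]
```

View pics/w4.png

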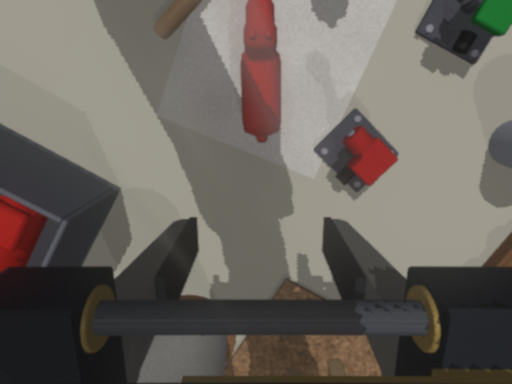

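The view at -80 mm shows the horse washed out in colour, so the mask failed and I'll segment by depth instead. The horse runs from (262,0) to (260,140).

```bash
python3 -m jog '40 0 0 0 0 0;20 0 0 0 0 0;0 0 0 0 0 0;0 0 0 0 0 0'; sed -i 's/m=mask(f,"red")&inbox.*; H=P\[m\]/m=inbox(P,(.39,.54,-.38,-.235,.05,.12)); H=P[m]/' wm.py
cat >> wm.py <<'E'
uv=cv2.fitLine((tr[:,:2]).astype(np.float32),cv2.DIST_L2,0,.01,.01).ravel(); print("axis",np.degrees(np.arctan2(uv[1],uv[0])).round(1))
M=T(); L=(H-M[:3,3])@M[:3,:3]; l=L[(H[:,2]>.066)&(H[:,2]<.080)]
print("tool frame: all x",np.percentile(L[:,0],[.5,99.5]).round(4),"trunk y",np.percentile(l[:,1],[2,50,98]).round(4))
for a in np.arange(np.percentile(L[:,0],1),np.percentile(L[:,0],1)+.08,.015):
    s=l[np.abs(l[:,0]-a-.005)<.006]; print("  x",round(a+.005,3),"y",np.percentile(s[:,1],[2,98]).round(4))
E
python3 wm.py
```

```text
t: 9.28
position: [0.474, -0.3355, 0.2377]
tcp_rot: [0.001, 0.494, 0.869, 0.0]
contact_force: [0.2, 0.2, 0.3]
finger_gap: 0.765
grip_force: 0.0
now [ 0.4739 -0.3358  0.2375] pix 241 279 65 194 4176
all (array([ 454.7, -302.8]), array([ 39.6, 130.6]), 31.6) zmax 0.10117202025496042
trunk [ 0.4639 -0.3176  0.0738] (array([ 454.7, -302.9]), array([ 37.2, 130.6]), 31.6) 0.07437846720215824
head [ 0.4373 -0.2743  0.0931]
table -0.0001018769363516081
axis -58.1
tool frame: all x [-0.0243  0.1025] trunk y [-0.0169  0.0011  0.0182]
  x -0.017 y [-0.0147  0.0167]
  x -0.002 y [-0.0168  0.0193]
  x 0.013 y [-0.0166  0.019 ]
  x 0.028 y [-0.0174  0.0178]
  x 0.043 y [-0.0173  0.0176]
  x 0.058 y [-0.0161  0.0174]
```

```bash
python3 -m jog '9.5 0.5 0 0 0 0;10 0.5 20 0 0 0;0 0 40 0 0 0;0 0 40 0 0 0;0 0 40 0 0 0;0 0 30 0 0 0;0 0 18 0 0 0;0 0 10 0 0 0;0 0 0 0 0 0;0 0 0 0 0 0' 70; python3 -m jog '0 0 0 0 0 0;0 0 0 0 0 0;0 0 0 0 0 0;0 0 0 0 0 0;0 0 0 0 0 0;0 0 0 0 0 0;0 0 0 0 0 0;0 0 0 0 0 0' 20 20
```

```text
t: 10.58
position: [0.4651, -0.3185, 0.0401]
tcp_rot: [0.001, 0.495, 0.869, 0.0]
contact_force: [0.2, 0.3, -0.8]
finger_gap: 0.759
grip_force: 0.0
t: 11.58
position: [0.4646, -0.3181, 0.0394]
tcp_rot: [0.0, 0.495, 0.869, 0.0]
contact_force: [0.4, 0.9, 4.4]
finger_gap: 0.433
grip_force: 19.9
```

```bash
python3 -m jog '0 0 -20 0 0 0;0 0 -40 0 0 0;0 0 -50 0 0 0;0 0 -50 0 0 0;0 0 -50 0 0 0;0 0 -10 0 0 0;0 0 0 0 0 0'; python3 plan.py .544 .217 .26 1.2 14
```

```text
t: 12.45
position: [0.4641, -0.3178, 0.2592]
tcp_rot: [0.0, 0.495, 0.869, 0.0]
contact_force: [-0.4, -0.3, -3.1]
finger_gap: 0.432
grip_force: 19.9
now [ 0.4641 -0.3178  0.2592] rel mm [419.  341.8  -0.6] rotvec [ 0.    -0.     0.515]
14 x row: [35.2 16.8 -0. ] [ 0.     -0.      0.0368]
  via [ 0.458 -0.181  0.259]
  via [ 0.469 -0.045  0.26 ]
  via [0.498 0.088 0.26 ]
```

```bash
python3 -m jog '35.2 16.8 0 0 0 0.0368;35.2 16.8 0 0 0 0.0368;35.2 16.8 0 0 0 0.0368;35.2 16.8 0 0 0 0.0368;35.2 16.8 0 0 0 0.0368;35.2 16.8 0 0 0 0.0368;35.2 16.8 0 0 0 0.0368;35.2 16.8 0 0 0 0.0368;35.2 16.8 0 0 0 0.0368;35.2 16.8 0 0 0 0.0368;35.2 16.8 0 0 0 0.0368;35.2 16.8 0 0 0 0.0368;35.2 16.8 0 0 0 0.0368;35.2 16.8 0 0 0 0.0368;0 0 0 0 0 0;0 0 0 0 0 0'
python3 - <<'E'
from m import *
im=grab("wrist"); save(im,"w5"); P=cloud(im)
b=P[inbox(P,(.4,.7,.1,.34,.105,.122))]; print(len(b),b.min(0),b.max(0))
for y in (.2,.25,.3):
    s=b[np.abs(b[:,1]-y)<.01]; print(y,np.percentile(s[:,0],[1,99]) if len(s) else 0)
E
python3 plan.py .544 .217 .0465 1.2 6
```

```text
t: 14.45
position: [0.5433, 0.2148, 0.2571]
tcp_rot: [-0.0, 0.7, 0.714, -0.002]
contact_force: [-0.9, -0.5, -2.1]
finger_gap: 0.437
grip_force: 19.9
5491 [0.45402804 0.1012031  0.10500549] [0.6319376  0.33999979 0.12199164]
0.2 [0.45844501 0.63028075]
0.25 [0.45725242 0.62874639]
0.3 [0.45555105 0.6273881 ]
now [0.5436 0.2144 0.2577] rel mm [  3.    1.  211.2] rotvec [-0.003  0.002 -0.002]
6 x row: [ 0.5  0.1 35.2] [-0.0004  0.0003 -0.0003]
  via [0.544 0.215 0.205]
  via [0.544 0.216 0.152]
  via [0.544 0.216 0.099]
```

View pics/w5.png

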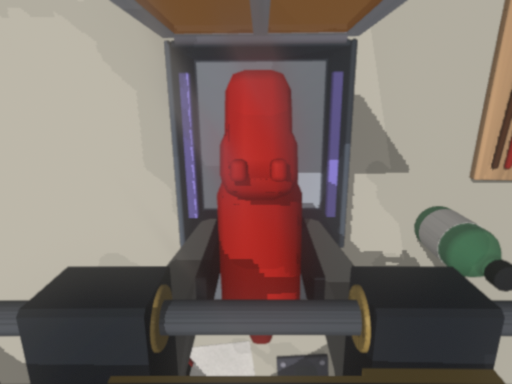

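The horse is held centred over the open box, inside the walls, with the cover standing clear beyond it. Lowering now.

```bash
python3 -m jog '0.5 0 35.2 0 0 0;0.5 0 35.2 0 0 0;0.5 0 35.2 0 0 0;0.5 0 35.2 0 0 0;0 0 30 0 0 0;0 0 20 0 0 0;0 0 10 0 0 0;0 0 7 0 0 0;0 0 3 0 0 0;0 0 0 0 0 0;0 0 0 0 0 0'
```

```text
t: 15.88
position: [0.5447, 0.2183, 0.049]
tcp_rot: [0.0, 0.7, 0.714, 0.001]
contact_force: [0.0, 0.6, -2.8]
finger_gap: 0.433
grip_force: 19.9
```

```bash
python3 -m jog '0 0 2 0 0 0;0 0 0 0 0 0;0 0 0 0 0 0';python3 -m jog '0 0 1.5 0 0 0;0 0 0 0 0 0;0 0 0 0 0 0'; 
```

```text
t: 16.25
position: [0.5443, 0.218, 0.0464]
tcp_rot: [0.0, 0.7, 0.714, 0.0]
contact_force: [0.1, -0.2, -2.4]
finger_gap: 0.433
grip_force: 19.9
t: 16.62
position: [0.5445, 0.2181, 0.0454]
tcp_rot: [0.0, 0.7, 0.714, 0.0]
contact_force: [-1.7, 0.4, 4.8]
finger_gap: 0.438
grip_force: 19.9
```

```bash
python3 -m jog '0 0 0 0 0 0;0 0 0 0 0 0;0 0 0 0 0 0;0 0 0 0 0 0;0 0 0 0 0 0;0 0 0 0 0 0' 62; python3 -m jog '0 0 -20 0 0 0;0 0 -40 0 0 0;0 0 -40 0 0 0;0 0 -50 0 0 0;0 0 -50 0 0 0;0 0 -50 0 0 0;0 0 -50 0 0 0;0 0 -50 0 0 0;0 0 -25 0 0 0;0 0 0 0 0 0;0 0 0 0 0 0'
python3 - <<'E'
from m import *
im=grab("top"); P=cloud(im)
q=P[inbox(P,(.46,.63,.15,.33,.03,.112))]; f=im["frame"]
m=mask(f,"red")&inbox(P,(.46,.63,.13,.35,.03,.13)); q=P[m]; print(len(q),q.mean(0).round(3),np.percentile(q,[2,98],axis=0).round(3))
c=P[inbox(P,(.44,.65,.3,.42,.16,.36))]; print("cover",len(c),c.min(0),c.max(0)) if len(c) else 0
im=grab("wrist"); save(im,"w6")
E
```

```text
t: 17.38
position: [0.5443, 0.218, 0.0449]
tcp_rot: [0.0, 0.7, 0.714, 0.0]
contact_force: [0.4, -0.2, 0.7]
finger_gap: 0.678
grip_force: 0.0
t: 18.75
position: [0.5436, 0.2177, 0.4191]
tcp_rot: [-0.0, 0.7, 0.714, -0.001]
contact_force: [-1.0, -0.4, -0.1]
finger_gap: 0.675
grip_force: 0.0
655 [0.542 0.229 0.082] [[0.525 0.175 0.051]
 [0.561 0.294 0.102]]
cover 10 [0.4996869  0.33826571 0.16123019] [0.50243882 0.34258342 0.21174446]
```

View pics/w6.png

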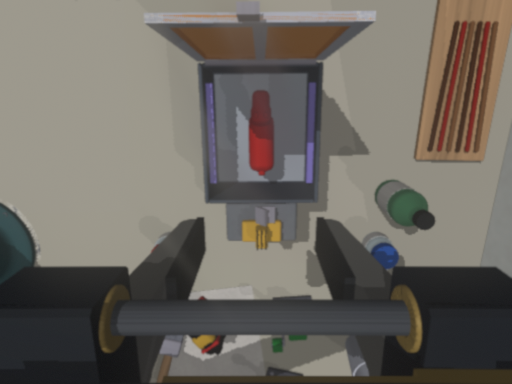

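The horse stands upright in the box at (261,135), the cover stands open with its edge at (258,18), and the latch is home. Next I go over and behind the cover with the fingers closed.

```bash
python3 -m jog '50 0 0 0 0 0;50 0 0 0 0 0;50 0 0 0 0 0;44 0 0 0 0 0;0 0 0 0 0 0;0 0 30 0 0 0;0 0 40 0 0 0;0 0 40 0 0 0;0 0 5 0 0 0;0 0 0 0 0 0;0 0 0 0 0 0' 0
python3 - <<'E'
from m import *
import numpy as np
print(T().round(4))
h=np.array([.3385,.114]); r=.19; prev=None
for th in [1.6,1.4,1.2,1.0,.8,.6,.4,.3,.2,.1,.05,0]:
    p=h+r*np.array([-np.cos(th),np.sin(th)])+.005*np.array([np.sin(th),np.cos(th)])+[.010,0]
    print(th,p.round(4), None if prev is None else ((p-prev)*1000*[1,-1]).round(1)); prev=p
E
```

```text
t: 20.23
position: [0.5412, 0.4122, 0.307]
tcp_rot: [0.0, 0.7, 0.714, 0.002]
contact_force: [-1.2, 0.7, 0.1]
finger_gap: 0.001
grip_force: 0.0
[[-0.0204  0.9998  0.0025  0.5412]
 [ 0.9998  0.0204  0.002   0.4122]
 [ 0.002   0.0026 -1.      0.307 ]
 [ 0.      0.      0.      1.    ]]
1.6 [0.359  0.3038] None
1.4 [0.3211 0.3021] [-37.9   1.7]
1.2 [0.2843 0.2929] [-36.8   9.2]
1.0 [0.25   0.2766] [-34.3  16.3]
0.8 [0.2197 0.2538] [-30.3  22.8]
0.6 [0.1945 0.2254] [-25.2  28.4]
0.4 [0.1754 0.1926] [-19.1  32.8]
0.3 [0.1685 0.1749] [-7.  17.7]
0.2 [0.1633 0.1566] [-5.2 18.3]
0.1 [0.1599 0.1379] [-3.3 18.7]
0.05 [0.159  0.1285] [-1.   9.5]
0 [0.1585 0.119 ] [-0.5  9.5]
```

```bash
python3 -m jog '-25 0 0 0 0 0;-20 0 0 0 0 0;-8 0 3 0 0 0;-19 0 1 0 0 0;-19 0 1 0 0 0;-18.5 0 4 0 0 0;-18.5 0 5 0 0 0;-17 0 8 0 0 0;-17 0 8 0 0 0;-15 0 11 0 0 0;-15 0 12 0 0 0;-12.6 0 14 0 0 0;-12.6 0 14.4 0 0 0;-9.5 0 16 0 0 0;-9.5 0 16.8 0 0 0;0 0 0 0 0 0'
```

```text
t: 22.22
position: [0.5441, 0.1745, 0.1889]
tcp_rot: [-0.0, 0.7, 0.714, -0.002]
contact_force: [-0.4, 0.4, 2.0]
finger_gap: 0.007
grip_force: 0.5
```

```bash
python3 -m jog '-6.5 0 15 0 0 0;-5 0 17 0 0 0;-3.5 0 17 0 0 0;-1 0 9 0 0 0;0 0 0 0 0 0;0 0 0 0 0 0';  python3 -m jog '0 0 4 0 0 0;0 0 4 0 0 0;0 0 0 0 0 0;0 0 0 0 0 0';
```

```text
t: 22.98
position: [0.5453, 0.1596, 0.1325]
tcp_rot: [-0.0, 0.7, 0.714, -0.0]
contact_force: [-0.9, -0.3, 2.9]
finger_gap: 0.007
grip_force: 1.4
t: 23.48
position: [0.5452, 0.1599, 0.1244]
tcp_rot: [-0.0, 0.7, 0.714, -0.0]
contact_force: [0.2, 0.8, 0.2]
finger_gap: 0.002
grip_force: 0.0
```

```bash
python3 -m jog '0 0 3 0 0 0;0 0 0 0 0 0;0 0 0 0 0 0';  python3 -m jog '0 0 3 0 0 0;0 0 0 0 0 0;0 0 0 0 0 0'
```

```text
t: 23.85
position: [0.5455, 0.1599, 0.1216]
tcp_rot: [-0.0, 0.7, 0.714, -0.0]
contact_force: [0.3, 0.8, -0.2]
finger_gap: 0.009
grip_force: 0.0
t: 24.22
position: [0.5458, 0.1599, 0.119]
tcp_rot: [0.0, 0.7, 0.714, 0.0]
contact_force: [0.1, 0.5, 3.6]
finger_gap: 0.005
grip_force: 1.8
```

```bash
python3 -m jog '0 0 1 0 0 0;0 0 0 0 0 0;0 0 -20 0 0 0;0 0 -50 0 0 0;0 0 -50 0 0 0;0 0 0 0 0 0;0 0 0 0 0 0;0 0 0 0 0 0'
python3 - <<'E'
from m import *
im=grab("top"); P=cloud(im)
q=P[inbox(P,(.47,.62,.16,.33,.08,.4))]; print("box region z",np.percentile(q[:,2],[5,25,50]).round(3))
im2=grab("wrist"); P=cloud(im2); q=P[inbox(P,(.46,.63,.14,.33,.02,.4))]; print("wrist z",np.percentile(q[:,2],[5,50,95]).round(3))
y=P[inbox(P,(.48,.62,.05,.14,.142,.16))]; print("grip",y.mean(0).round(4),len(y))
def rect(q):
    (c,s,a)=cv2.minAreaRect((q[:,:2]*1000).astype(np.float32)); return np.round(c,1),np.round(s,1),round(a,1)
im=grab("scene"); P=cloud(im)
y=P[mask(im["frame"],"yellow")&inbox(P,(.48,.62,.05,.14,.142,.16))]; print("grip scene",y.mean(0).round(4),len(y),rect(y))
E
```

```text
t: 25.22
position: [0.5444, 0.1596, 0.2359]
tcp_rot: [-0.001, 0.7, 0.714, -0.001]
contact_force: [-0.1, 0.3, -0.3]
finger_gap: 0.007
grip_force: 0.0
box region z [0.116 0.118 0.119]
wrist z [0.118 0.27  0.349]
grip [nan nan nan] 0
grip scene [0.5489 0.0903 0.1498] 28 (array([548.3,  89. ]), array([27.3, 16.1]), 79.3)<stdin>:5: RuntimeWarning: Mean of empty slice.
  ret = um.true_divide(
```

The cover is flat at rim height and the latch is back home. Now the start switch.

```bash
python3 plan.py .581 -.09 .18 3 8
```

```text
now [0.545  0.1596 0.2365] rel mm [-250.3   30.9   56.7] rotvec [-0.002  0.001 -0.032]
8 x row: [-31.3   3.4   7.1] [-0.0002  0.0001 -0.004 ]
  via [0.553 0.097 0.222]
  via [0.562 0.035 0.208]
  via [ 0.571 -0.028  0.194]
```

```bash
python3 -m jog '-31.3 3.4 7 0 0 -0.004;-31.3 3.4 7 0 0 -0.004;-31.3 3.4 7 0 0 -0.004;-31.3 3.4 7 0 0 -0.004;-31.3 3.4 7 0 0 -0.004;-31.3 3.4 7 0 0 -0.004;-31.3 3.4 7 0 0 -0.004;-31.3 3.4 7 0 0 -0.004;0 0 0 0 0 0;0 0 30 0 0 0;0 0 40 0 0 0;0 0 27 0 0 0;0 0 0 0 0 0' 0; python3 -m jog '-10 0 0 0 0 0;-8 0 0 0 0 0;-4 0 0 0 0 0;-4 0 0 0 0 0;0 0 0 0 0 0;0 0 0 0 0 0'
```

```text
t: 27.0
position: [0.5797, -0.0879, 0.0827]
tcp_rot: [-0.002, 0.688, 0.726, -0.001]
contact_force: [-0.5, -0.7, 1.2]
finger_gap: 0.005
grip_force: 0.0
t: 27.75
position: [0.5828, -0.1152, 0.0847]
tcp_rot: [-0.0, 0.688, 0.726, 0.0]
contact_force: [-0.4, 0.9, 0.7]
finger_gap: 0.007
grip_force: 0.1
```

```bash
python3 -m jog '-4 0 0 0 0 0;-4 0 0 0 0 0;0 0 0 0 0 0;0 0 0 0 0 0'; python3 -m jog '-5 0 1 0 0 0;-5 0 1 0 0 0;-5 0 1 0 0 0;0 0 0 0 0 0;0 0 0 0 0 0'; python3 -m jog '-5 0 1 0 0 0;-4 0 0 0 0 0;0 0 0 0 0 0;0 0 0 0 0 0'
python3 - <<'E'
from m import *
for n in("top","scene"):
    im=grab(n); P=cloud(im); q=P[mask(im["frame"],"green")&inbox(P,(.55,.6,-.22,-.09,.075,.12))]; print(n,len(q),q.mean(0).round(4) if len(q) else 0)
E
```

```text
t: 28.25
position: [0.5833, -0.1233, 0.0847]
tcp_rot: [0.0, 0.688, 0.726, 0.0]
contact_force: [0.3, 1.8, 1.2]
finger_gap: 0.005
grip_force: 0.6
t: 28.88
position: [0.5842, -0.1381, 0.0817]
tcp_rot: [0.0, 0.688, 0.726, 0.0]
contact_force: [1.4, 3.0, 2.4]
finger_gap: 0.003
grip_force: 1.7
t: 29.38
position: [0.5841, -0.1454, 0.0799]
tcp_rot: [-0.001, 0.688, 0.726, 0.0]
contact_force: [2.5, 6.2, -2.7]
finger_gap: 0.007
grip_force: 3.3
top 0 0
scene 17 [ 0.5863 -0.1714  0.0961]
```

The roller has moved about 33 mm (about 0.7 rad), so it has tripped. Backing off.

```bash
python3 -m jog '10 0 0 0 0 0;15 0 0 0 0 0;25 0 0 0 0 0;20 0 -10 0 0 0;0 0 -40 0 0 0;0 0 -50 0 0 0;0 0 -30 0 0 0;0 0 0 0 0 0;0 0 0 0 0 0;0 0 0 0 0 0;0 0 0 0 0 0'
python3 - <<'E'
from m import *
for n in("top","scene"):
    im=grab(n); P=cloud(im)
    for c,b in(("green",(.55,.6,-.22,-.09,.075,.12)),("red",(.54,.59,-.36,-.25,.085,.12))):
        q=P[mask(im["frame"],c)&inbox(P,b)]; print(n,c,len(q),q.mean(0).round(4) if len(q) else 0)
    q=P[inbox(P,(.47,.62,.16,.33,.08,.4))]; print("cover z",np.percentile(q[:,2],[5,50]).round(3))
cv2.imwrite("pics/end.png",cv2.cvtColor(im["frame"],cv2.COLOR_RGB2BGR))
E
```

```text
t: 30.85
position: [0.5802, -0.0775, 0.2096]
tcp_rot: [-0.001, 0.688, 0.725, -0.001]
contact_force: [-0.5, -0.1, -0.2]
finger_gap: 0.001
grip_force: 0.0
top green 0 0
top red 55 [ 0.5648 -0.3062  0.1042]
cover z [0.115 0.119]
scene green 24 [ 0.583  -0.1387  0.1065]
scene red 40 [ 0.5685 -0.3091  0.1045]
cover z [0.116 0.12 ]
```

View pics/end.png

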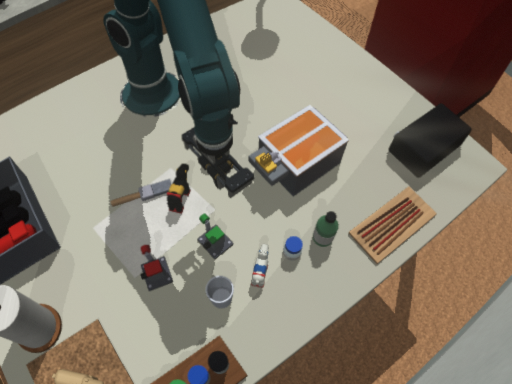

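The final view shows the cover shut at (303,140), the green roller back upright at (204,217), the red switch unmoved at (145,250), and the bystanders all standing.

```bash
python3 -c "
from bench import manip
print(manip.sign_off())"
```

```text
the job is handed in; nothing more can be done
None
```

The job is handed in at about 31 s: the red horse was standing in the box before I closed the cover, the cover is latched shut, the start switch tripped and sprang back, and the stop switch and bystanders look untouched; no verdict came back at hand-in.

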